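Close off the rinse tray's drain

TASK

Get the steel rinse tray ready for filling. First lift the amber bottle out of the tray and stand it upright on the blue mat, setting it down gently; then turn the brass drain plug clockwise, re-gripping as needed, until it goes snug and drags the red dotted ring under it round a little way with it, and stop there without forcing it further or backing it off. Leave the other things on the bench where they are.

Things in the scene. Friction and masses are not known exactly. Their poses are not given: they have to be found in the camera images.
- tray: Open steel rinse tray, fixed to the bench: 280 (its x) x 220 (y) x 45 mm high, walls and floor 5 mm thick. Origin: centre of its underside, z up. It lies on the left or right half of the bench, the mat on the other. The drain is in its floor, 40 mm from the centre towards its -x; the bottle stands in its +x half.
- plug_grip (a point): Centre of the brass drain plug's T-bar head, on its vertical turning axis, 65 mm above the bench. Bar: 90 mm long (point x), 14 mm thick (y), 28 mm tall, z up, at any angle; below it a threaded shank, 24 to 34 mm thick. It tightens clockwise from above; 0.04 N m turns it while loose. It goes snug after 1 to 3 rad, different each time, and stays where it is left; it neither sinks nor tips.
- collar (a joint): Clockwise turn of the red ring round the plug's shank, rad. It stays 0 while the plug turns loose; once the taper bites, the plug drags the ring along one for one, and it stays put when let go. The torque jumps to 0.34 N m at the bite, then rises 0.3 N m per rad. About 0.2 to 0.5 is properly snug; below 0.1 is not yet snug, beyond 0.9 the thread is overstrained.
- collar_ring (a point): Centre of the top face of the red ring (60 mm diameter, 8 mm high, six equal white dots), on the plug's axis, 25 mm above the bench. Its z is up; its x passes through one of the dots.
- bottle: Closed amber glass bottle, 130 mm tall, about 220 g: body 54 mm in diameter up to 85 mm, a short shoulder, and a black cap 44 mm in diameter from 99 to 130 mm above its base. Origin: centre of its base, z up. It stands on the tray's floor, 5 mm above the bench.
- mat: Flat blue mat fixed on the bench, 150 x 150 x 4 mm. Origin: centre of its underside, z up.
- spray: Bystander: upright white spray can with a blue label, 64 mm in diameter, 190 mm tall, origin at the centre of its base. At the left edge of the work area.
- powder: Bystander: black powder jar, 70 mm in diameter, 60 mm tall, origin at the centre of its base. Beyond the work.
- brush: Bystander: brush lying flat at the right edge of the work area, about 200 mm long. Origin: on its underside.
- cardbox: Bystander: small cardboard box, 80 x 130 x 45 mm, origin at the centre of its underside. Beyond the work, to the right.
Not all that is in view belongs to the job. Of the things that look like the mat, the smaller one is meant.

How it is judged:
By the outcome, as a careful person would: the job done as asked, in the order asked, and still so for the second after the job is handed in, with the robot touching nothing.
It also fails if it takes over 72 s, if anything falls off the work surface, if the arm or the gripper's body presses on something with over 40 N, if the wrist force passes 120 N, or if a joint passes its speed limit or range.

ROBOT

A 6-joint arm with a two-finger parallel gripper is mounted at the origin on the work surface. World frame = base frame: x ahead of the robot, y to its left, z up, the work surface at z = 0. Lengths are in m, angles in rad, forces in N, time in s.
With the tool pointing down it reaches from about 0.35 to 0.85 m from the base axis. Payload 8.1 kg.
Tool frame: the origin (TCP) lies midway between the tips of the shut fingers; the grasp point (between the pads) lies 19 mm behind it; z points along the fingers, y is the line along which they close (so a half turn about z gives the same grasp; the last joint's range is limited). The gripper opens to 93 mm and grips with 3 to 60 N. Pads are 15 mm wide; open, the fingers measure 128 mm over their backs; the gripper's body (75 mm by 188 mm) begins 65 mm behind the grasp point.
Start: joints at [1.108, 0.13, 1.488, -0, 1.523, -0.085], TCP at [0.221, 0.558, 0.219] pointing down, gripper open.
Joint ranges: [-2.96, 2.96], [-0.89, 2.26], [0.02, 2.5], [-1.34, 4.48], [0, 2.73], [-2.66, 2.66]. Speed limits (rad/s): [2.39, 2.39, 2.79, 3.14, 3.14, 3.14].

INTERFACE

Orientations are given as a rotation vector (axis times angle).
In Python, from plant import robot, cams gives the robot as it stands. The module is installed in compiled form; this text tells all that it offers.
- The arm moves only by the tool play_rows, never from a script. Its arguments are lists of equal length, an entry for each row: "slide": the shift along the tool's x, y, z scaled (see below), a list of three; "twist": the turn, a rotation vector about the tool's x, y, z scaled (see below), a list of three. A call has exactly 8 rows; each row shifts and turns the commanded pose from where the row before left it, along the tool's axes as they then stand; what a row does not reach is not made up. The controller multiplies each number of a shift by 25 cm and each number of a turn by 60 degrees. A row lasts 1/10 s, in which the tool goes at most 50 mm and 8.59 degrees, less where a joint would pass 70% of its speed; a pose out of reach is approached as far as the arm can. A call with a number of a shift or a turn outside -1 to 1 is refused whole. A call with a gripper value outside its range is refused whole. "fingers" is the closure, from -1 (fully open) to 1 (shut), set as the call begins (left out, the last holds). The fingers move at their own pace and stop on an object; "force" is the grip in N (left out, the last holds). Time passes only in rows, so rows that do not move let the fingers close, or fill a call up. It gives the time, the measured TCP pose, the force, the opening and the grip force at its end, in the units of the state.
- robot.read_state(): the state, without advancing time (a new reading comes with each control period).
- cams.read_camera(name): name is "scene" or "top" or "wrist"; returns (picture, depth): 420x560x3 uint8, red, green, blue; 420x560 float32, m along the optical axis (not along the pixel's ray), 0 where there is no reading.
- cams.get_calibration(name): a dict with "fx", "fy", "cx", "cy" (pixels), "world_from_camera" (4x4, takes a point from camera to world coordinates). Camera axes: x right, y down, z forward; pixel columns grow to the right and rows downward; lengths in m; the calibration is good to about 2 mm. A picture is of the moment at which its call begins: read the wrist's pose just before it. get_calibration takes no time and is no camera call; for the wrist camera it gives the pose at the moment of the call.
- robot.close_job(): hands the job in; it is judged then, once.
The state is a dict: "t": time; "q": joint angles; "dq": joint speeds; "joint_torque": joint torques, N m; "tool_pos": TCP position; "orientation": TCP orientation; "force": force on the tool from outside, world axes, zero at the start; "wrist_torque": the same for the moment, N m; "opening": finger opening in m; "gripper_force": force on a finger pad.
Only numpy, scipy, OpenCV 4.12 (cv2) and the standard library are available. Lean on these libraries where they do the work, as an engineer would, in place of code of your own. Each camera call takes 0.05 s, during which the arm holds its last target. There are 200 camera calls.

## Working session

There is one attempt and no reset: what is moved stays moved. The work goes in short steps, Python scripts to look and compute and a tool call to move; the robot and the scene stay as the last step left them, time stands still between calls to the robot, and variables do not carry over. Pictures are saved under pics/ and viewed, at most 10 in all, crops included, and the job is handed in when it is done.

Besides the shell and the picture viewer there is one more tool, called by a JSON object that holds its "api" and its "payload", one argument or row to a line. play_rows: Moves the arm, as the interface text tells. Shifts and turns lie within -1 to 1; 1 stands for 25 cm of shift or 60 degrees of turn. Its arguments: {"type":"object","properties":{"slide":{"type":"array"},"twist":{"type":"array"},"fingers":{"type":"number"},"force":{"type":"number"}},"required":["slide","twist"]}

```bash
mkdir -p pics
cat > h.py <<'E'
import numpy as np, cv2
from plant import robot, cams
from scipy.spatial.transform import Rotation as R
def snap(n,f=None):
    c=cams.get_calibration(n); p,d=cams.read_camera(n)
    if f: cv2.imwrite('pics/'+f,p[:,:,::-1])
    return p,d,c
def ray(c,u,v,z):
    T=np.array(c['world_from_camera']); r=T[:3,:3]@np.array([(u-c['cx'])/c['fx'],(v-c['cy'])/c['fy'],1])
    return T[:3,3]+r*(z-T[2,3])/r[2]
def st():
    s=robot.read_state(); print({k:np.round(s[k],3).tolist() for k in s if k not in('dq','joint_torque')}); return s
E
python3 - <<'E'
from h import *
s=st(); print(R.from_rotvec(s['orientation']).as_matrix().round(3))
a,_,c=snap('top','top.png');print(np.round(c['world_from_camera'],3),c['fx'])
b,_,c2=snap('scene')
cv2.imwrite('pics/scene.png',b[:,:,::-1])
E
```

```text
{'t': 0.0, 'q': [1.108, 0.131, 1.489, 0.0, 1.523, -0.085], 'tool_pos': [0.221, 0.557, 0.218], 'orientation': [-0.59, -3.085, 0.003], 'force': [0.959, 0.876, -0.157], 'wrist_torque': [0.006, 0.034, -0.007], 'gripper_force': 0.0, 'opening': 0.093}
[[-0.929  0.369 -0.001]
 [ 0.369  0.929 -0.002]
 [ 0.    -0.002 -1.   ]]
[[ 0.011 -0.996  0.085  0.412]
 [-1.    -0.011 -0.005  0.003]
 [ 0.006 -0.085 -0.996  1.312]
 [ 0.     0.     0.     1.   ]] 418.58549288100437
```

View pics/top.png

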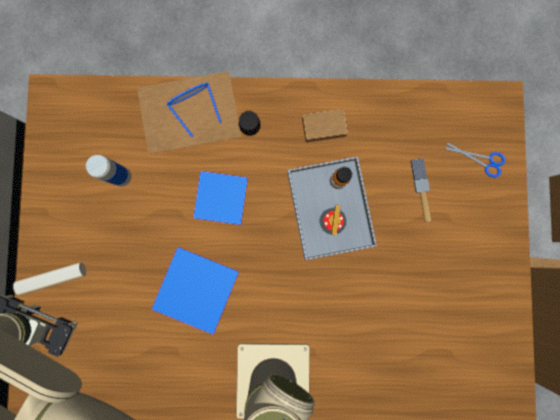

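View pics/scene.png

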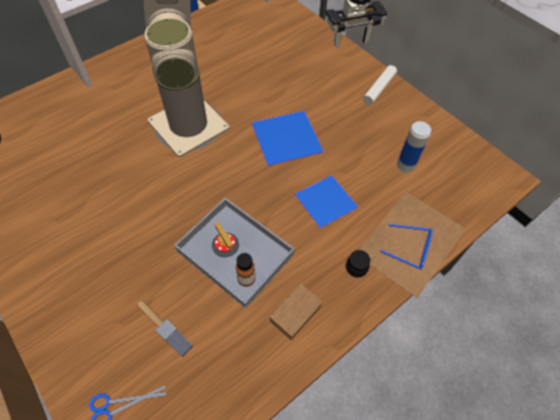

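The top view shows the tray at about (332,207), with the bottle cap at (344,174) and the plug at (333,221). The small mat is at (220,197) and the larger decoy mat at (196,290).

Run:
```python
from h import *
p,d,c=snap('top')
hsv=cv2.cvtColor(p,cv2.COLOR_RGB2HSV)
def comps(m,z,name,mn=30):
    n,l,s,ce=cv2.connectedComponentsWithStats(m.astype(np.uint8))
    for i in range(1,n):
        if s[i,4]<mn: continue
        pts=np.argwhere(l==i)[:,::-1].astype(np.float32)
        bx=cv2.boxPoints(cv2.minAreaRect(pts)); 
        w=np.array([ray(c,*q,z)[:2] for q in bx])
        print(name,s[i,4],ce[i].round(1),ray(c,*ce[i],z).round(3)[:2],w.round(3).tolist())
H,S,V=[hsv[...,i].astype(int) for i in range(3)]
comps((H>100)&(H<120)&(S>180)&(V>120),0.004,'blue',1000)
roi=np.zeros(H.shape,bool);roi[155:262,285:380]=1
comps(roi&(V<60),0.135,'cap')
comps(roi&(H>12)&(H<28)&(S>150)&(V>150),0.079,'bar')
comps(roi&((H<5)|(H>175))&(S>150)&(V>100),0.025,'red')
for q in [(289,170),(357,157),(375,246),(306,259)]: print('tray',ray(c,*q,0.045).round(3))
comps((H>90)&(H<130)&(S<90)&roi|roi&(S<40),0.045,'tray',1000)
```

```text
blue 2037 [220.1 197.5] [0.554 0.173] [[0.493, 0.253], [0.634, 0.237], [0.616, 0.093], [0.475, 0.11]]
blue 4232 [194.8 290.3] [0.266 0.244] [[0.209, 0.373], [0.396, 0.303], [0.323, 0.115], [0.138, 0.187]]
cap 163 [343.4 174.7] [ 0.609 -0.193] [[0.608, -0.166], [0.637, -0.195], [0.611, -0.22], [0.582, -0.192]]
bar 514 [308.4 159.5] [ 0.663 -0.098] [[0.676, -0.028], [0.678, -0.24], [0.624, -0.24], [0.621, -0.028]]
bar 944 [372.  183.5] [ 0.593 -0.287] [[0.679, -0.246], [0.679, -0.309], [0.47, -0.307], [0.469, -0.245]]
bar 238 [288. 200.] [ 0.541 -0.038] [[0.496, -0.029], [0.612, -0.028], [0.613, -0.055], [0.496, -0.056]]
bar 170 [334.8 220. ] [ 0.483 -0.176] [[0.524, -0.159], [0.525, -0.189], [0.442, -0.189], [0.442, -0.159]]
bar 1054 [318.1 245.8] [ 0.407 -0.127] [[0.49, -0.029], [0.493, -0.307], [0.364, -0.306], [0.361, -0.03]]
red 64 [327.9 220.1] [ 0.486 -0.163] [[0.462, -0.145], [0.518, -0.155], [0.514, -0.179], [0.458, -0.169]]
tray [ 0.637 -0.041  0.045]
tray [ 0.68  -0.25   0.045]
tray [ 0.408 -0.303  0.045]
tray [ 0.367 -0.095  0.045]
tray 6038 [330.9 207.7] [ 0.522 -0.169] [[0.638, -0.034], [0.684, -0.254], [0.409, -0.306], [0.365, -0.09]]
```

{"api": "play_rows", "payload": {
  "slide": [
    [-0.145,-0.126,0],
    [-0.145,-0.126,0],
    [-0.145,-0.126,0],
    [-0.145,-0.126,0],
    [-0.145,-0.126,0],
    [-0.145,-0.126,0],
    [-0.145,-0.126,0],
    [-0.145,-0.126,0]
  ],
  "twist": [
    [0,0,0],
    [0,0,0],
    [0,0,0],
    [0,0,0],
    [0,0,0],
    [0,0,0],
    [0,0,0],
    [0,0,0]
  ],
  "fingers": -1
}}

```text
t: 0.95
tool_pos: [0.3982, 0.2147, 0.2186]
orientation: [0.589, 3.086, 0.0]
force: [0.3, 0.5, 0.7]
opening: 0.093
gripper_force: 0.0
```

{"api": "play_rows", "payload": {
  "slide": [
    [-0.145,-0.126,0],
    [-0.145,-0.126,0],
    [-0.145,-0.126,0],
    [-0.145,-0.126,0],
    [-0.145,-0.126,0],
    [-0.145,-0.126,0],
    [-0.145,-0.126,0],
    [0,0,0]
  ],
  "twist": [
    [0,0,0],
    [0,0,0],
    [0,0,0],
    [0,0,0],
    [0,0,0],
    [0,0,0],
    [0,0,0],
    [0,0,0]
  ]
}}

```text
t: 1.75
tool_pos: [0.5533, -0.0871, 0.2174]
orientation: [-0.597, -3.083, 0.002]
force: [-1.8, 0.2, -0.4]
opening: 0.093
gripper_force: 0.0
```

Run:
```python
from h import *
s=st(); p,d,c=snap('wrist','w1.png'); print(np.round(c['world_from_camera'],3),c['fx'])
```

```text
{'t': 1.75, 'q': [-0.247, 0.025, 1.602, -0.002, 1.516, -1.435], 'tool_pos': [0.553, -0.087, 0.217], 'orientation': [-0.597, -3.083, 0.002], 'force': [-1.797, 0.242, -0.444], 'wrist_torque': [0.033, 0.053, -0.019], 'gripper_force': 0.0, 'opening': 0.093}
[[ 0.374  0.885  0.277  0.476]
 [ 0.928 -0.356 -0.115 -0.055]
 [-0.003  0.3   -0.954  0.384]
 [ 0.     0.     0.     1.   ]] 298.30135443379777
```

View pics/w1.png

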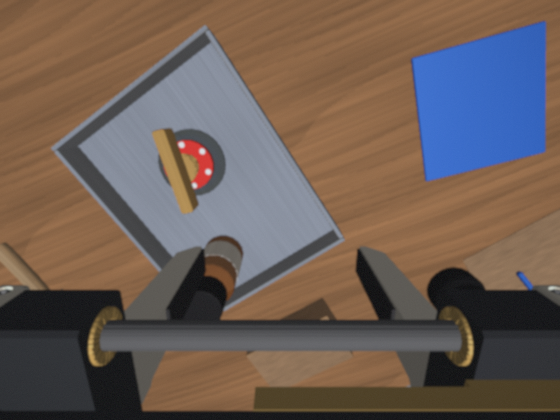

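The wrist view shows the plug bar running from (160,135) to (190,208), with its ring at (192,162). The bottle's foot is near (223,250), and its cap is hidden behind the left finger.

```bash
cat >> h.py <<'E'
def plug(p,c,box,z=0.079):
    hsv=cv2.cvtColor(p,cv2.COLOR_RGB2HSV);H,S,V=[hsv[...,i].astype(int) for i in range(3)]
    r=np.zeros(H.shape,bool);r[box[1]:box[3],box[0]:box[2]]=1
    m=(r&(H>10)&(H<28)&(S>120)&(V>120)).astype(np.uint8)
    n,l,s,ce=cv2.connectedComponentsWithStats(m);i=1+np.argmax(s[1:,4])
    w=np.array([ray(c,x,y,z)[:2] for y,x in np.argwhere(l==i)])
    rc=cv2.minAreaRect((w*1e3).astype(np.float32)); b=cv2.boxPoints(rc)
    e=max([b[1]-b[0],b[2]-b[1]],key=np.linalg.norm)
    print('bar centre',np.round(rc[0],1),'size',np.round(rc[1],1),'yaw',np.degrees(np.arctan2(e[1],e[0])).round(1)%180)
    m=r&(((H<6)|(H>174))&(S>150)&(V>90))
    mm=cv2.morphologyEx(m.astype(np.uint8),cv2.MORPH_CLOSE,np.ones((15,15)))
    wm=(r&(S<45)&(V>170)).astype(np.uint8)&cv2.dilate(mm,np.ones((5,5)))
    n,l,s,ce=cv2.connectedComponentsWithStats(wm)
    return [ray(c,*ce[i],0.025)[:2] for i in range(1,n) if s[i,4]>=6],np.array([ray(c,x,y,.025)[:2] for y,x in np.argwhere(m)])
def dots(D,cen):
    for d in D:
        v=d-cen; print(' dot r %.1f ang %.1f mod60 %.1f'%(np.hypot(*v)*1e3,np.degrees(np.arctan2(v[1],v[0])),np.degrees(np.arctan2(v[1],v[0]))%60))
E
python3 - <<'E'
from h import *
p=cv2.imread('pics/w1.png')[:,:,::-1].copy(); c=cams.get_calibration('wrist')
D,w=plug(p,c,(130,100,235,225)); 
(x,y),r=cv2.minEnclosingCircle((w*1e3).astype(np.float32)); print(x,y,r)
dots(D,np.array([x,y])/1e3)
for q in [(206,27),(343,239),(54,149)]: print(ray(c,*q,.045).round(3))
for q in [(413,60),(545,22),(545,153),(428,180)]: print('mat',ray(c,*q,.004).round(3))
print('foot',[ray(c,*q,.005).round(3) for q in [(205,243),(243,246)]],'neck',ray(c,208,308,.105))
E
```

```text
bar centre [ 484.8 -176.8] size [13.7 86.3] yaw 172.8
485.6815490722656 -172.6992645263672 29.02400779724121
 dot r 25.0 ang 178.8 mod60 58.8
 dot r 20.7 ang 117.2 mod60 57.2
 dot r 20.8 ang 42.4 mod60 42.4
 dot r 24.6 ang -17.9 mod60 42.1
[ 0.368 -0.09   0.045]
[ 0.637 -0.035  0.045]
[ 0.412 -0.302  0.045]
mat [0.474 0.112 0.004]
mat [0.491 0.258 0.004]
mat [0.64  0.239 0.004]
mat [0.619 0.095 0.004]
foot [array([ 0.591, -0.212,  0.005]), array([ 0.614, -0.165,  0.005])] neck [ 0.63087603 -0.20108203  0.105     ]
```

{"api": "play_rows", "payload": {
  "slide": [
    [-0.094,-0.079,0],
    [-0.094,-0.079,0],
    [-0.094,-0.079,0],
    [-0.094,-0.079,0],
    [0,0,0.06],
    [0,0,0.06],
    [0,0,0],
    [0,0,0]
  ],
  "twist": [
    [0,0,0],
    [0,0,0],
    [0,0,0],
    [0,0,0],
    [0,0,0],
    [0,0,0],
    [0,0,0],
    [0,0,0]
  ]
}}

```text
t: 2.6
tool_pos: [0.6097, -0.1884, 0.1876]
orientation: [-0.587, -3.084, -0.001]
force: [-0.4, -0.1, 0.5]
opening: 0.0928
gripper_force: 0.0
```

Run:
```python
from h import *
s=st(); p,d,c=snap('wrist','w2.png')
T=np.array(c['world_from_camera']);Rm=R.from_rotvec(s['orientation']).as_matrix()
q=np.array(s['tool_pos'])+Rm[:,2]*0; 
a=T[:3,:3].T@(q-T[:3,3]);print('tcp px',c['fx']*a[0]/a[2]+c['cx'],c['fy']*a[1]/a[2]+c['cy'])
for zz in(.135,.105):
  a=T[:3,:3].T@(np.array([.611,-.195,zz])-T[:3,3]);print('cap px',c['fx']*a[0]/a[2]+c['cx'],c['fy']*a[1]/a[2]+c['cy'])
```

```text
{'t': 2.6, 'q': [-0.38, 0.25, 1.41, 0.0, 1.484, -1.575], 'tool_pos': [0.61, -0.188, 0.188], 'orientation': [-0.587, -3.084, -0.001], 'force': [-0.38, -0.114, 0.474], 'wrist_torque': [0.011, 0.018, -0.026], 'gripper_force': 0.0, 'opening': 0.093}
tcp px 279.7344233635143 258.63955618119843
cap px 272.74551121029344 232.55121907634714
cap px 273.58901249613007 220.01157180829065
```

View pics/w2.png

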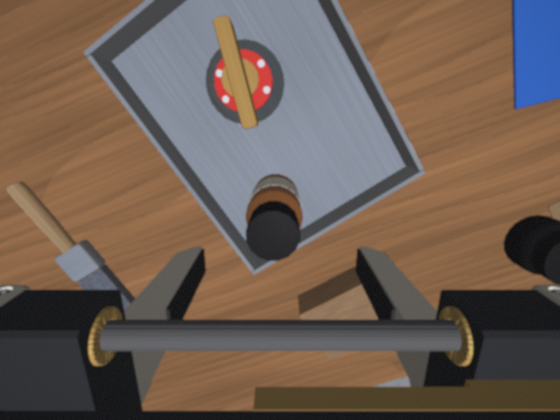

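The cap is at (273,233), which matches my estimate. I'll descend and grip it.

{"api": "play_rows", "payload": {
  "slide": [
    [-0.015,-0.022,0],
    [0,0,0.056],
    [0,0,0.056],
    [0,0,0.056],
    [0,0,0.056],
    [0,0,0.056],
    [0,0,0.054],
    [0,0,0]
  ],
  "twist": [
    [0,0,0],
    [0,0,0],
    [0,0,0],
    [0,0,0],
    [0,0,0],
    [0,0,0],
    [0,0,0],
    [0,0,0]
  ]
}}

```text
t: 3.45
tool_pos: [0.6104, -0.1959, 0.1018]
orientation: [-0.589, -3.081, -0.002]
force: [0.1, 0.5, -0.3]
opening: 0.0928
gripper_force: 0.0
```

{"api": "play_rows", "payload": {
  "slide": [
    [0,0,0],
    [0,0,0],
    [0,0,0],
    [0,0,0],
    [0,0,0],
    [0,0,0],
    [0,0,0],
    [0,0,0]
  ],
  "twist": [
    [0,0,0],
    [0,0,0],
    [0,0,0],
    [0,0,0],
    [0,0,0],
    [0,0,0],
    [0,0,0],
    [0,0,0]
  ],
  "fingers": 1,
  "force": 25
}}

```text
t: 4.25
tool_pos: [0.6122, -0.1966, 0.1052]
orientation: [0.59, 3.086, 0.0]
force: [-0.2, -0.3, 0.4]
opening: 0.0439
gripper_force: 25.0
```

{"api": "play_rows", "payload": {
  "slide": [
    [0,0,-0.04],
    [0,0,-0.07],
    [0,0,-0.07],
    [0,0,-0.07],
    [0,0,-0.05],
    [0.03,0.05,-0.02],
    [0.06,0.1,0],
    [0.08,0.14,0]
  ],
  "twist": [
    [0,0,0],
    [0,0,0],
    [0,0,0],
    [0,0,0],
    [0,0,0],
    [0,0,0],
    [0,0,0],
    [0,0,0]
  ]
}}

```text
t: 5.05
tool_pos: [0.5988, -0.1132, 0.1852]
orientation: [-0.593, -3.085, 0.0]
force: [0.4, 0.7, -2.4]
opening: 0.0436
gripper_force: 25.0
```

{"api": "play_rows", "payload": {
  "slide": [
    [0.09,0.15,0],
    [0.09,0.15,0],
    [0.09,0.15,0],
    [0.09,0.15,0],
    [0.09,0.15,0],
    [0.07,0.13,0],
    [0.043,0.084,0],
    [0.02,0.04,0]
  ],
  "twist": [
    [0,0,0],
    [0,0,0],
    [0,0,0],
    [0,0,0],
    [0,0,0],
    [0,0,0],
    [0,0,0],
    [0,0,0]
  ]
}}

```text
t: 5.85
tool_pos: [0.555, 0.1764, 0.1849]
orientation: [-0.585, -3.086, -0.0]
force: [-0.2, -0.2, -1.6]
opening: 0.0435
gripper_force: 25.0
```

Run:
```python
from h import *
s=st(); p,d,c=snap('wrist','w3.png')
T=np.array(c['world_from_camera'])
```

```text
{'t': 5.85, 'q': [0.219, 0.101, 1.581, 0.001, 1.46, -0.977], 'tool_pos': [0.555, 0.176, 0.185], 'orientation': [-0.585, -3.086, -0.0], 'force': [-0.23, -0.19, -1.633], 'wrist_torque': [0.011, -0.039, 0.031], 'gripper_force': 24.988, 'opening': 0.044}
```

View pics/w3.png

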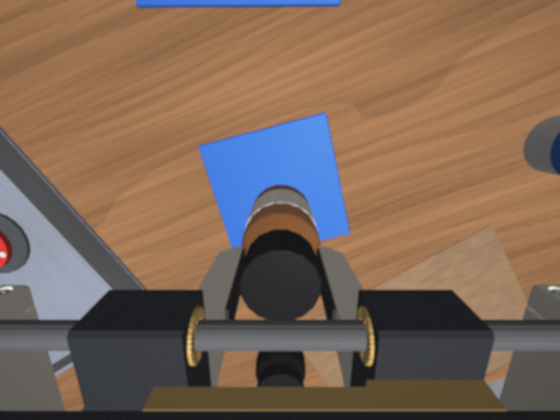

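The bottle hangs straight, with the mat below it spanning (200,146) to (349,235). I'll lower it, slowing towards the end.

{"api": "play_rows", "payload": {
  "slide": [
    [0,0,0.04],
    [0,0,0.06],
    [0,0,0.06],
    [0,0,0.06],
    [0,0,0.05],
    [0,0,0.025],
    [0,0,0.01],
    [0,0,0.005]
  ],
  "twist": [
    [0,0,0],
    [0,0,0],
    [0,0,0],
    [0,0,0],
    [0,0,0],
    [0,0,0],
    [0,0,0],
    [0,0,0]
  ]
}}

```text
t: 6.7
tool_pos: [0.5566, 0.1734, 0.1076]
orientation: [0.59, 3.086, 0.0]
force: [-0.4, -0.2, -1.5]
opening: 0.0438
gripper_force: 25.0
```

{"api": "play_rows", "payload": {
  "slide": [
    [0,0,0.002],
    [0,0,0.002],
    [0,0,0.002],
    [0,0,0.002],
    [0,0,0.002],
    [0,0,0.002],
    [0,0,0],
    [0,0,0]
  ],
  "twist": [
    [0,0,0],
    [0,0,0],
    [0,0,0],
    [0,0,0],
    [0,0,0],
    [0,0,0],
    [0,0,0],
    [0,0,0]
  ]
}}

```text
t: 7.5
tool_pos: [0.5564, 0.1735, 0.1046]
orientation: [-0.59, -3.086, 0.0]
force: [0.1, 0.0, -1.1]
opening: 0.044
gripper_force: 25.0
```

{"api": "play_rows", "payload": {
  "slide": [
    [0,0,0.001],
    [0,0,0.001],
    [0,0,0.001],
    [0,0,0.001],
    [0,0,0],
    [0,0,0],
    [0,0,0],
    [0,0,0]
  ],
  "twist": [
    [0,0,0],
    [0,0,0],
    [0,0,0],
    [0,0,0],
    [0,0,0],
    [0,0,0],
    [0,0,0],
    [0,0,0]
  ]
}}

```text
t: 8.3
tool_pos: [0.5568, 0.1735, 0.1042]
orientation: [0.59, 3.085, 0.0]
force: [-1.0, -0.6, 5.8]
opening: 0.0435
gripper_force: 25.0
```

It's resting on the mat, so I'll release and go straight up.

{"api": "play_rows", "payload": {
  "slide": [
    [0,0,0],
    [0,0,0],
    [0,0,0],
    [0,0,0],
    [0,0,0],
    [0,0,0],
    [0,0,0],
    [0,0,0]
  ],
  "twist": [
    [0,0,0],
    [0,0,0],
    [0,0,0],
    [0,0,0],
    [0,0,0],
    [0,0,0],
    [0,0,0],
    [0,0,0]
  ],
  "fingers": -1
}}

```text
t: 9.1
tool_pos: [0.5565, 0.1735, 0.1036]
orientation: [-0.59, -3.086, -0.0]
force: [0.1, 0.2, -0.3]
opening: 0.093
gripper_force: 0.0
```

{"api": "play_rows", "payload": {
  "slide": [
    [0,0,-0.03],
    [0,0,-0.06],
    [0,0,-0.08],
    [0,0,-0.1],
    [0,0,-0.1],
    [0,0,-0.08],
    [0,0,0],
    [0,0,0]
  ],
  "twist": [
    [0,0,0],
    [0,0,0],
    [0,0,0],
    [0,0,0],
    [0,0,0],
    [0,0,0],
    [0,0,0],
    [0,0,0]
  ]
}}

```text
t: 9.9
tool_pos: [0.5569, 0.1736, 0.217]
orientation: [0.59, 3.084, 0.001]
force: [0.1, 0.4, 0.7]
opening: 0.0931
gripper_force: 0.0
```

{"api": "play_rows", "payload": {
  "slide": [
    [-0.028,-0.16,0],
    [-0.028,-0.16,0],
    [-0.028,-0.16,0],
    [-0.028,-0.16,0],
    [-0.028,-0.16,0],
    [-0.028,-0.16,0],
    [-0.028,-0.16,0],
    [-0.028,-0.16,0]
  ],
  "twist": [
    [0,0,0],
    [0,0,0],
    [0,0,0],
    [0,0,0],
    [0,0,0],
    [0,0,0],
    [0,0,0],
    [0,0,0]
  ]
}}

```text
t: 10.7
tool_pos: [0.489, -0.1458, 0.2144]
orientation: [-0.589, -3.083, -0.001]
force: [0.3, -0.3, 0.3]
opening: 0.093
gripper_force: 0.0
```

{"api": "play_rows", "payload": {
  "slide": [
    [-0.012,-0.07,0],
    [-0.012,-0.06,0],
    [0,0,0],
    [0,0,0],
    [0,0,0],
    [0,0,0],
    [0,0,0],
    [0,0,0]
  ],
  "twist": [
    [0,0,0],
    [0,0,0],
    [0,0,-0.08],
    [0,0,-0.08],
    [0,0,-0.08],
    [0,0,0],
    [0,0,0],
    [0,0,0]
  ]
}}

```text
t: 11.5
tool_pos: [0.484, -0.1767, 0.2157]
orientation: [-0.201, -3.135, -0.0]
force: [-0.2, 0.1, 0.9]
opening: 0.0931
gripper_force: 0.0
```

Run:
```python
from h import *
s=st(); p,d,c=snap('wrist','w4.png'); snap('top','top2.png')
M=R.from_rotvec(s['orientation']).as_matrix(); print('yaw y',np.degrees(np.arctan2(M[1,1],M[0,1])))
D,w=plug(p,c,(210,130,350,330)); dots(D,np.array([.485,-.177]))
```

```text
{'t': 11.5, 'q': [-0.45, -0.098, 1.725, 0.0, 1.516, -1.893], 'tool_pos': [0.484, -0.177, 0.216], 'orientation': [-0.201, -3.135, -0.0], 'force': [-0.164, 0.094, 0.868], 'wrist_torque': [0.012, -0.051, 0.052], 'gripper_force': 0.0, 'opening': 0.093}
yaw y 82.66668078974968
bar centre [ 484.  -178.4] size [86.2 30.5] yaw 4.0
 dot r 27.2 ang -123.8 mod60 56.2
 dot r 21.7 ang 110.5 mod60 50.5
 dot r 28.2 ang -69.8 mod60 50.2
 dot r 23.2 ang 42.6 mod60 42.6
```

View pics/w4.png

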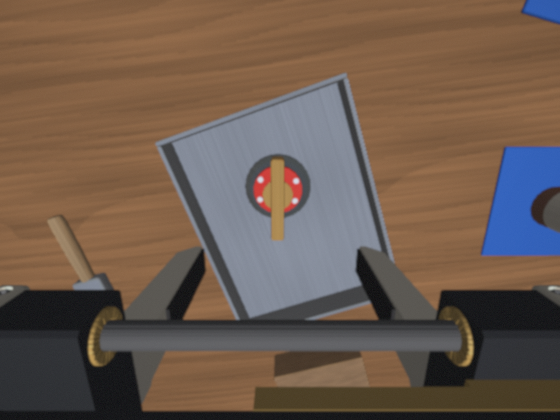

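The bar lies vertically at column 278, from row 160 to 240, so the fingers are aligned with it. The white ring dots are at about (261,180), (296,181), (259,202) and (295,202). The bottle stands on the mat at the right edge. Next I'll descend and grip.

{"api": "play_rows", "payload": {
  "slide": [
    [0,-0.005,0.09],
    [0,0,0.1],
    [0,0,0.12],
    [0,0,0.12],
    [0,0,0.1],
    [0,0,0.08],
    [0,0,0.05],
    [0,0,0.02]
  ],
  "twist": [
    [0,0,0],
    [0,0,0],
    [0,0,0],
    [0,0,0],
    [0,0,0],
    [0,0,0],
    [0,0,0],
    [0,0,0]
  ]
}}

```text
t: 12.4
tool_pos: [0.4831, -0.1778, 0.0448]
orientation: [-0.199, -3.133, -0.001]
force: [0.1, 0.4, 0.2]
opening: 0.0927
gripper_force: 0.0
```

{"api": "play_rows", "payload": {
  "slide": [
    [0,0,0],
    [0,0,0],
    [0,0,0],
    [0,0,0],
    [0,0,0],
    [0,0,0],
    [0,0,0],
    [0,0,0]
  ],
  "twist": [
    [0,0,0],
    [0,0,0],
    [0,0,0],
    [0,0,0],
    [0,0,0],
    [0,0,0],
    [0,0,0],
    [0,0,0]
  ],
  "fingers": 1,
  "force": 60
}}

```text
t: 13.2
tool_pos: [0.4839, -0.1788, 0.0463]
orientation: [0.198, 3.135, -0.002]
force: [-2.4, -11.3, 2.3]
opening: 0.0337
gripper_force: 5.9
```

Run:
```python
from h import *
s=st()
p,d,c=snap('wrist','w5.png'); cv2.imwrite('pics/w5c.png',cv2.resize(p[100:380,140:420,::-1],None,fx=2,fy=2))
```

```text
{'t': 13.2, 'q': [-0.453, 0.06, 1.891, -0.001, 1.19, -1.897], 'tool_pos': [0.484, -0.179, 0.046], 'orientation': [0.198, 3.135, -0.002], 'force': [-2.401, -11.311, 2.287], 'wrist_torque': [-2.084, 0.412, -0.069], 'gripper_force': 5.88, 'opening': 0.034}
```

View pics/w5c.png

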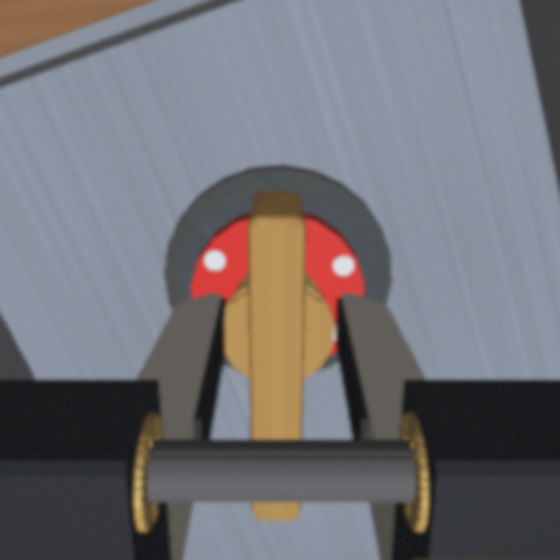

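The fingertips closed on the shank: the opening is 34 mm and there are gaps on both sides of the bar at crop column 276. I'll open, raise about 9 mm and re-close on the bar only.

{"api": "play_rows", "payload": {
  "slide": [
    [0,0,0],
    [0,0,0],
    [0,0,0],
    [0,-0.004,-0.019],
    [0,0,-0.019],
    [0,0,0],
    [0,0,0],
    [0,0,0]
  ],
  "twist": [
    [0,0,0],
    [0,0,0],
    [0,0,0],
    [0,0,0],
    [0,0,0],
    [0,0,0],
    [0,0,0],
    [0,0,0]
  ],
  "fingers": 0
}}

```text
t: 14.05
tool_pos: [0.4838, -0.1792, 0.0556]
orientation: [-0.198, -3.135, -0.0]
force: [-0.7, -0.0, 0.6]
opening: 0.0464
gripper_force: 0.0
```

{"api": "play_rows", "payload": {
  "slide": [
    [0,0,0],
    [0,0,0],
    [0,0,0],
    [0,0,0],
    [0,0,0],
    [0,0,0],
    [0,0,0],
    [0,0,0]
  ],
  "twist": [
    [0,0,0],
    [0,0,0],
    [0,0,0],
    [0,0,0],
    [0,0,0],
    [0,0,0],
    [0,0,0],
    [0,0,0]
  ],
  "fingers": 1,
  "force": 50
}}

```text
t: 14.85
tool_pos: [0.4837, -0.1797, 0.0557]
orientation: [-0.199, -3.135, 0.001]
force: [-1.0, -4.7, -1.4]
opening: 0.0136
gripper_force: 50.0
```

Run:
```python
from h import *
s=st(); D,w=plug(*[snap('wrist','w6.png')[i] for i in (0,2)],(210,130,350,330))
```

```text
{'t': 14.85, 'q': [-0.455, 0.048, 1.885, -0.001, 1.208, -1.899], 'tool_pos': [0.484, -0.18, 0.056], 'orientation': [-0.199, -3.135, 0.001], 'force': [-0.974, -4.687, -1.353], 'wrist_torque': [-0.867, 0.132, -0.013], 'gripper_force': 49.975, 'opening': 0.014}
bar centre [ 475.4 -178.8] size [24.6 69.2] yaw 172.8
```

{"api": "play_rows", "payload": {
  "slide": [
    [0,0,0],
    [0,0,0],
    [0,0,0],
    [0,0,0],
    [0,0,0],
    [0,0,0],
    [0,0,0],
    [0,0,0]
  ],
  "twist": [
    [0,0,0.06],
    [0,0,0.12],
    [0,0,0.12],
    [0,0,0.12],
    [0,0,0.12],
    [0,0,0.12],
    [0,0,0.12],
    [0,0,0.07]
  ]
}}

```text
t: 15.75
tool_pos: [0.4846, -0.1785, 0.0557]
orientation: [1.535, 2.74, 0.003]
force: [3.8, -0.2, -2.8]
opening: 0.0134
gripper_force: 50.0
```

```bash
cat > r.py <<'E'
from h import *
import sys
s=robot.read_state(); M=R.from_rotvec(s['orientation']).as_matrix()
print('t',s['t'],'yaw',np.degrees(np.arctan2(M[1,1],M[0,1])).round(1),'q6',round(s['q'][5],3),'tq',np.round(s['wrist_torque'],3),'j6',round(s['joint_torque'][5],3),'F',np.round(s['force'],1),'open',s['opening'],s['gripper_force'])
E
python3 r.py
```

```text
t 15.75 yaw 31.5 q6 -1.004 tq [-0.012 -0.737  0.027] j6 -0.605 F [ 3.8 -0.2 -2.8] open 0.013427389673387078 49.989346861839294
```

{"api": "play_rows", "payload": {
  "slide": [
    [0,0,0],
    [0,0,0],
    [0,0,0],
    [0,0,0],
    [0,0,0],
    [0,0,0],
    [0,0,0],
    [0,0,0]
  ],
  "twist": [
    [0,0,0.04],
    [0,0,0.04],
    [0,0,0.04],
    [0,0,0.04],
    [0,0,0.04],
    [0,0,0.04],
    [0,0,0.03],
    [0,0,0]
  ]
}}

```text
t: 16.55
tool_pos: [0.485, -0.1784, 0.0557]
orientation: [1.9, 2.5, 0.004]
force: [5.0, 0.6, -3.5]
opening: 0.0134
gripper_force: 50.0
```

```bash
python3 r.py
```

```text
t 16.55 yaw 15.5 q6 -0.725 tq [ 0.027 -1.097  0.245] j6 0.786 F [ 5.   0.6 -3.5] open 0.013353291152698564 50.04621148109436
```

```bash
cat >> r.py <<'E'
if len(sys.argv)>1:
    p,d,c=snap('wrist',sys.argv[1]); D,w=plug(p,c,(190,130,370,330)); D=np.array(D)
    print((D*1e3).round(1).tolist())
    from scipy.optimize import least_squares
    # 6-dot ring, radius 23-24 mm: fit centre and phase
    def f(v):
        e=D-v[:2]; a=np.arctan2(e[:,1],e[:,0]); r=np.hypot(*e.T)
        da=(a-v[2]+np.pi/6)%(np.pi/3)-np.pi/6
        return np.r_[(r-.0245)*1e3, da*24.5, (v[:2]-[.485,-.179])*300]
    b=min((least_squares(f,[.485,-.179,q]) for q in np.arange(0,1.05,.17)),key=lambda o:o.cost)
    print('centre',b.x[:2].round(4),'phase deg mod60',np.degrees(b.x[2])%60,'cost',b.cost)
E
python3 r.py w7.png
```

```text
t 16.55 yaw 15.5 q6 -0.725 tq [ 0.027 -1.097  0.245] j6 0.786 F [ 5.   0.6 -3.5] open 0.013353291152698564 50.04621148109436
bar centre [ 483.1 -170.1] size [25.2 68.8] yaw 105.5
[[461.7, -174.7], [503.6, -162.4]]
centre [ 0.4861 -0.1803] phase deg mod60 46.362122483357766 cost 0.47248383434240215
```

The ring phase has gone from about 50° to 46°, so the taper may just be biting. I'll advance a little.

{"api": "play_rows", "payload": {
  "slide": [
    [0,0,0],
    [0,0,0],
    [0,0,0],
    [0,0,0],
    [0,0,0],
    [0,0,0],
    [0,0,0],
    [0,0,0]
  ],
  "twist": [
    [0,0,0.02],
    [0,0,0.02],
    [0,0,0.02],
    [0,0,0.02],
    [0,0,0.02],
    [0,0,0.02],
    [0,0,0.02],
    [0,0,0]
  ]
}}

```text
t: 17.4
tool_pos: [0.4853, -0.1783, 0.0557]
orientation: [2.078, 2.355, 0.004]
force: [5.9, 1.4, -5.1]
opening: 0.0137
gripper_force: 50.1
```

```bash
python3 r.py w8.png
```

```text
t 17.4 yaw 7.2 q6 -0.579 tq [ 0.09  -1.389  0.279] j6 0.66 F [ 5.9  1.4 -5.1] open 0.013738792447371832 50.07793664932251
bar centre [ 486.4 -169.4] size [24.4 69.7] yaw 105.5
[[462.7, -171.3], [506.0, -165.2]]
centre [ 0.486  -0.1803] phase deg mod60 38.0792334192016 cost 0.510418345397039
```

```bash
python3 -c "
import cv2,numpy as np
a=[cv2.resize(cv2.imread('pics/w%d.png'%i)[140:360,190:370],None,fx=2.2,fy=2.2) for i in (7,8)]
cv2.imwrite('pics/cmp.png',np.hstack(a))"
```

```text
(no output)
```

View pics/cmp.png

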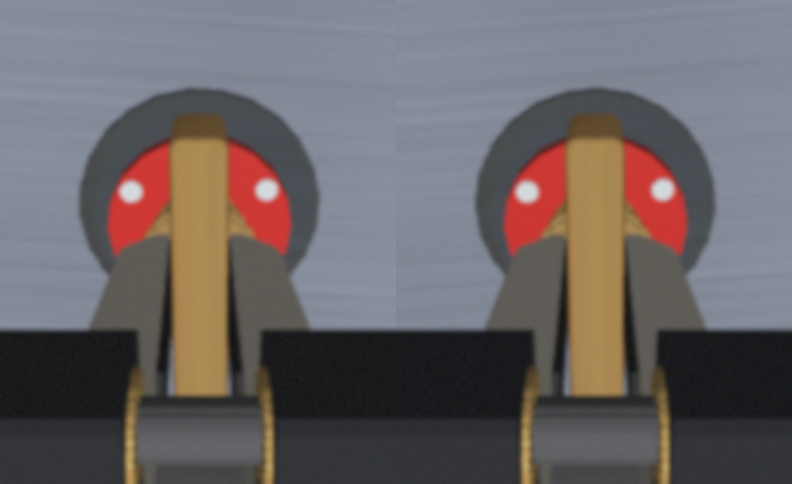

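The ring and bar both turn with the tool, with the dots staying symmetric about the bar in both frames, so nothing is slipping. The ring has turned about 0.21 rad; I'll take a small further step to the middle of the snug range.

{"api": "play_rows", "payload": {
  "slide": [
    [0,0,0],
    [0,0,0],
    [0,0,0],
    [0,0,0],
    [0,0,0],
    [0,0,0],
    [0,0,0],
    [0,0,0]
  ],
  "twist": [
    [0,0,0.02],
    [0,0,0.02],
    [0,0,0.02],
    [0,0,0.02],
    [0,0,0.02],
    [0,0,0.02],
    [0,0,0],
    [0,0,0]
  ]
}}

```text
t: 18.25
tool_pos: [0.4854, -0.1783, 0.0557]
orientation: [2.22, 2.22, 0.005]
force: [8.3, 1.6, -6.2]
opening: 0.0134
gripper_force: 50.1
```

```bash
python3 r.py w9.png
```

```text
t 18.25 yaw -0.0 q6 -0.454 tq [ 0.042 -1.554  0.344] j6 0.369 F [ 8.3  1.6 -6.2] open 0.013406757800859263 50.09124934673309
bar centre [ 487.7 -169.6] size [24.4 69.8] yaw 98.6
[[464.0, -168.5], [507.6, -167.7]]
centre [ 0.486  -0.1803] phase deg mod60 30.919949039455144 cost 0.4813413961390859
```

{"api": "play_rows", "payload": {
  "slide": [
    [0,0,0],
    [0,0,0],
    [0,0,0],
    [0,0,0],
    [0,0,0],
    [0,0,0],
    [0,0,0],
    [0,0,0]
  ],
  "twist": [
    [0,0,0],
    [0,0,0],
    [0,0,0],
    [0,0,0],
    [0,0,0],
    [0,0,0],
    [0,0,0],
    [0,0,0]
  ],
  "fingers": -1
}}

```text
t: 19.1
tool_pos: [0.4838, -0.1793, 0.0557]
orientation: [-2.222, -2.22, 0.0]
force: [0.4, 0.3, 0.3]
opening: 0.0731
gripper_force: 0.0
```

{"api": "play_rows", "payload": {
  "slide": [
    [0,0,-0.04],
    [0,0,-0.08],
    [0,0,-0.1],
    [0,0,-0.1],
    [0,0,-0.12],
    [0,0,-0.12],
    [0,0,-0.08],
    [0,0,0]
  ],
  "twist": [
    [0,0,0],
    [0,0,0],
    [0,0,0],
    [0,0,0],
    [0,0,0],
    [0,0,0],
    [0,0,0],
    [0,0,0]
  ]
}}

```text
t: 19.9
tool_pos: [0.4857, -0.1802, 0.2204]
orientation: [2.218, 2.216, 0.004]
force: [0.9, 0.1, -0.6]
opening: 0.093
gripper_force: 0.0
```

```bash
python3 r.py w10.png; python3 -c "
from h import *
p,d,c=snap('top','top3.png');w=cv2.imread('pics/w10.png')
cv2.imwrite('pics/fin.png',np.hstack([cv2.resize(p[70:350,60:460,::-1],(400,280)),w[80:360,80:480]]))"
```

```text
t 19.9 yaw -0.0 q6 -0.453 tq [-0.067 -0.    -0.016] j6 -0.003 F [ 0.9  0.1 -0.6] open 0.0930472753345078 0.0
bar centre [ 486.5 -251.4] size [162.1 219.3] yaw 179.7
[[463.7, -168.2], [507.6, -167.5], [464.3, -193.5], [507.6, -192.9]]
centre [ 0.4858 -0.1805] phase deg mod60 30.831172923980535 cost 1.2576192540934636
```

View pics/fin.png

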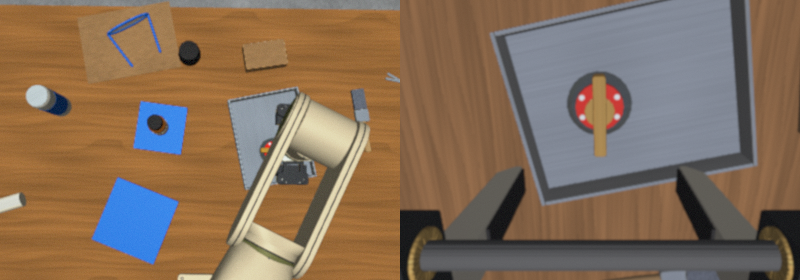

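The bottle stands upright on the small mat at (157,125). The ring phase held at 30.8° after release, a turn of 19.3° (about 0.34 rad), and the bystanders are where they were. I'll hand in.

```bash
python3 -c "
from plant import robot
print(robot.close_job())"
```

```text
the job is handed in; nothing more can be done
None
```

The bottle stands upright on the small blue mat, the drain plug is snug with its red ring dragged about 0.34 rad (by camera), and the job was handed in at about 20 s, though the hand-in gave no verdict.

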